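# Clamp an offcut in the turnbuckle cramp

## Robot

A 7-joint arm with a two-finger parallel gripper is mounted at the origin on a cart in front of the work surface, level with it; the furniture and walls round the work are solid. World frame = base frame: x ahead of the robot, y to its left, z up, the work surface at z = 0. Lengths are in m, angles in rad, forces in N, time in s.
With the tool pointing down it reaches from about 0.4 to 0.925 m from the base axis. Payload 5.6 kg.
Tool frame: the origin (TCP) lies on the mounting face of the last link; the fingertips stand 173 mm ahead of it and the grasp point (between the pads) lies 155 mm ahead of it; z points along the fingers, x is the direction in which the jaws open and shut, and the axes are right-handed (so a half turn about z gives the same grasp; the last joint's range is limited). The gripper opens to 85 mm and grips with 20 to 120 N. Pads are 22 mm wide; open, the fingers measure 114 mm over their backs; the gripper's body (76 mm by 85 mm) begins 54 mm behind the grasp point. The pads swing forward as they close: fully open they stand 13 mm farther back than shut.
Start: joints at [-1.302, 0.468, -0.012, 1.603, 0.006, 1.071, -0.056], TCP at [0.199, 0.619, 0.405] pointing down, gripper open.
Joint ranges: [-2.53, 2.53], [-0.31, 2.02], [-1.57, 1.55], [0.28, 2.44], [-1.29, 4.43], [0.15, 1.84], [-2.92, 2.92]. Speed limits (rad/s): [2.57, 2.57, 3.14, 3.14, 3.14, 3.14, 3.14].

## Interface

Orientations are given as a rotation vector (axis times angle).
In Python, from rig import readout, imaging, workorder gives the robot as it stands. The module is installed in compiled form; this text tells all that it offers.
- The arm moves only by the shell command python3 -m pendant 'ROWS' [FORCE]. ROWS is JSON, a list of rows, each a list of 3 entries, a list of its own where there are three numbers: the turn, a rotation vector about the tool's x, y, z as a fraction of full scale, then the shift along the tool's x, y, z as a fraction of full scale, then the gripper's target within -1 to 1 (shut at 1, half-way at 0, fully open at -1). In form: [[[wx, wy, wz], [dx, dy, dz], claw], ...]. A call has 1 to 5 rows; each row shifts and turns the commanded pose from where the row before left it, along the tool's axes as they then stand; what a row does not reach is not made up. Full scale, the value 1, is 0.1 m for a shift and 0.5 rad for a turn. A row lasts 1/12 s, in which the tool goes at most 41.7 mm and 7.16 degrees, less where a joint would pass 70% of its speed; a pose out of reach is approached as far as the arm can. A call with a number of a shift or a turn outside -1 to 1 is refused whole. A call with a gripper value outside its range is refused whole. The fingers move at their own pace and stop on an object; FORCE is the grip in N (left out, the last holds). Time passes only in rows, so rows that do not move let the fingers close. It gives the time, the measured TCP pose, the force and the opening at its end, in the units of the state.
- readout.sense(): the state, without advancing time (a new reading comes with each control period).
- imaging.grab_frame(name): name is "scene" or "top" or "wrist"; returns a dict with "frame" (420x560x3 uint8, blue, green, red), "z_map" (420x560 float32, m along the optical axis (not along the pixel's ray), 0 where there is no reading), "mtx" (3x3 intrinsics, pixels), "world_to_cam" (4x4, takes a point from world to camera coordinates). Camera axes: x right, y down, z forward; pixel columns grow to the right and rows downward; lengths in m; the calibration is good to about 2 mm. A picture is of the moment at which its call begins.
- workorder.hand_in(): hands the job in, once; it reports no verdict.
The state is a dict: "clock": time; "joints": joint angles; "joint_velocities": joint speeds; "tau": joint torques, N m; "position": TCP position; "tool_rot": TCP orientation; "ft_force": force on the tool from outside, world axes, zero at the start; "ft_torque": the same for the moment, N m; "width": finger opening in m.
Only numpy, scipy, OpenCV 4.12 (cv2) and the standard library are available. Lean on these libraries where they do the work, as an engineer would, in place of code of your own. Each camera call takes 0.05 s, during which the arm holds its last target.

## Task

Lay the small reddish offcut that lies beside the turnbuckle cramp lengthwise between the two wooden jaws of the cramp and let go of it. Then turn the turnbuckle by its handle bars, pushing the upper bar away from the end where the offcut lies, so that both jaws draw in together until they grip the offcut firmly - stop when the turning clearly stiffens, and do not crush it. Leave the other things on the bench undisturbed.

Things in the scene. Friction and masses are not known exactly. Their poses are not given: they have to be found in the camera images.
- offcut: sawn reddish wooden block, 34 x 75 x 34 mm, about 0.12 kg; origin at the centre of its underside, y along its 75 mm length, z up
- cramp: fixed cramp: plywood bed 18 mm thick, x -110 to +120 mm, y -135 to +135 mm of the origin; on it two wooden jaws slide along y, linked by a turnbuckle whose axis lies along y. Origin on the bench top under the bed; x runs from the work end (negative, near the robot) to the turnbuckle end; z up
- bay (a point): middle of the place for the work, on top of the bed (18 mm above the bench), between the jaws' facings, 62 mm towards the work end from the cramp's origin and 1.5 mm to -y; axes as the cramp. The work lies here with its length along the cramp's y; at the start it has 14 to 28 mm of total play between the facings
- screw_axis (a point): centre of the turnbuckle, on its axis, 85 mm above the bench, 75 mm to +x of the cramp's origin (137 mm from the bay); axes as the cramp. Hub 29 mm in diameter, 22 mm long. Four steel handle bars, 10 mm thick with 14 mm ball ends, at right angles to one another, stand out in the cramp's x-z plane at y = 0 and reach 65 mm from the axis
- turnbuckle (a joint): rad, 0 = slack, range 0 to 8.2; grows (tightens) as an upper bar moves to the cramp's +x, away from the work end. At angle a the smooth bars point a, a+90, a+180, a+270 degrees from up towards +x. Each jaw draws in 2.5 mm per rad. Free turning takes 0.40 N m (8 N at 50 mm); each newton of grip adds 0.005 N m (0.55 to 0.7 N m: firm grip; 0.8: crushed). Stays where left
- jaw_left: wooden jaw on the cramp's +y side: block 28 mm thick (y), 56 mm high above the bench, x -95 to +100 mm, with a 100 mm high post at x 55 to 95 mm for the threaded rod. Origin at the cramp's origin when slack, when its inner face is at y = +57 mm; moves to -y as it draws in. Its wooden facing (50 mm long, at the bay) stands 5 to 13 mm proud, set anew each time and not reported
- jaw_right: wooden jaw on the cramp's -y side: block 28 mm thick (y), 56 mm high above the bench, x -95 to +100 mm, with a 100 mm high post at x 55 to 95 mm for the threaded rod. Origin at the cramp's origin when slack, when its inner face is at y = -57 mm; moves to +y as it draws in. Its facing (50 mm long, at the bay) is a stiff rubber buffer 6 mm proud, about 40 N per mm
- cork: bystander: brown cork sanding block, 62 x 106 x 34 mm, bigger and flatter than the offcut; origin at the centre of its underside
- screwdriver: bystander: screwdriver lying on the bench, 29 x 224 x 29 mm; origin at the centre of its underside
- nail_tin: bystander: open tin of nails, 66 mm diameter, 69 mm high; origin at the centre of its underside
- tape_roll: bystander: roll of paper tape, 96 mm diameter, 24 mm high; origin at the centre of its underside
- mug: bystander: spotted mug, 82 x 114 x 91 mm; origin at the centre of its underside
- pale_offcut: bystander: pale, almost white offcut, 30 x 92 x 20 mm, longer and lower than the reddish one; origin at the centre of its underside
There are look-alikes about, which are no part of the job. There is more than one size of the offcut; the job needs the smallest.

How it is judged:
On the way:
1. the offcut lies lengthwise between the jaws, let go (horizontal distance between offcut and bay below 0.02 m and z of offcut in the frame of bay below 0.004 m and angle between the y axis of offcut and the y axis of cramp, either way round below 0.25 rad and contact force between the fingers and offcut below 0.1 N), for 0.2 s.
At the end, for the whole second after the job is handed in: the offcut lies at rest on the bed within 20 mm of the bay's middle, lengthwise to within 0.1 rad of the cramp's y, and each jaw presses on it with at least 18 N (contact force between each of jaw_left, jaw_right and offcut above 18 N and horizontal distance between offcut and bay below 0.02 m and z of offcut in the frame of bay between -0.004 and 0.006 m and angle between the y axis of offcut and the y axis of cramp, either way round below 0.1 rad and linear speed of offcut below 0.01 m/s); the robot touches nothing.
It fails at once if the offcut is crushed: a jaw presses on it with more than 80 N (contact force between any of jaw_left, jaw_right and offcut above 80 N).
It fails at once if a bystander is pushed more than 30 mm (distance of any of cork, screwdriver, nail_tin, tape_roll, mug, pale_offcut from where it was at the start of the episode above 0.03 m).
It also fails if it takes over 72 s, if anything falls off the work surface, if the arm or the gripper's body presses on something with over 40 N, if the wrist force passes 120 N, or if a joint passes its speed limit or range.

## Working session

There is one attempt and no reset: what is moved stays moved. The work goes in short steps, Python scripts to look and compute and a shell command to move; the robot and the scene stay as the last step left them, time stands still between calls to the robot, and variables do not carry over. Pictures are saved under pics/ and viewed, and the job is handed in when it is done.

```bash
mkdir -p pics
python3 - <<'E'
from rig import readout, imaging
import cv2,numpy as np
print(readout.sense())
for n in ["scene","top","wrist"]:
    d=imaging.grab_frame(n); cv2.imwrite(f"pics/{n}0.png",d["frame"]); np.savez(f"pics/{n}0.npz",**d)
    print(n,d["mtx"].tolist(),np.round(d["world_to_cam"],3).tolist())
E
```

```text
{'clock': 0.0, 'joints': array([-1.30198043,  0.46838433, -0.01159545,  1.60363952,  0.00596068,
        1.0713845 , -0.05629392]), 'joint_velocities': array([-0.00103624, -0.00073336,  0.00036812,  0.00074018,  0.00048679,
        0.00161625,  0.0016977 ]), 'tau': array([-3.49491011e-04, -5.32382011e+01,  2.11911555e-02, -2.51305944e+01,
        1.14089219e-02,  7.90610356e-03, -3.04975671e-06]), 'position': array([0.19937811, 0.61839998, 0.40372681]), 'tool_rot': array([ 2.53860555e+00,  1.84879161e+00, -2.17156012e-03]), 'ft_force': array([-0.08989666, -0.92206659,  0.0869164 ]), 'ft_torque': array([ 0.06090098, -0.0488715 , -0.00242356]), 'width': 0.0850820446779926}
scene [[438.575818180443, 0.0, 293.5434029588408], [0.0, 438.575818180443, 211.68995774121353], [0.0, 0.0, 1.0]] [[0.869, -0.495, 0.008, -0.53], [-0.261, -0.472, -0.842, 0.173], [0.421, 0.73, -0.539, 1.143], [0.0, 0.0, 0.0, 1.0]]
top [[487.12084272846596, 0.0, 276.1115021092688], [0.0, 487.12084272846596, 207.50680020324586], [0.0, 0.0, 1.0]] [[-0.025, -1.0, 0.008, -0.062], [-0.997, 0.024, -0.077, 0.555], [0.077, -0.009, -0.997, 1.526], [0.0, 0.0, 0.0, 1.0]]
wrist [[354.4220211313567, 0.0, 283.4178507524257], [0.0, 354.4220211313567, 207.57510578552237], [0.0, 0.0, 1.0]] [[0.306, 0.952, -0.001, -0.651], [0.902, -0.289, 0.32, -0.042], [0.305, -0.099, -0.947, 0.381], [0.0, 0.0, 0.0, 1.0]]
```

View pics/scene0.png

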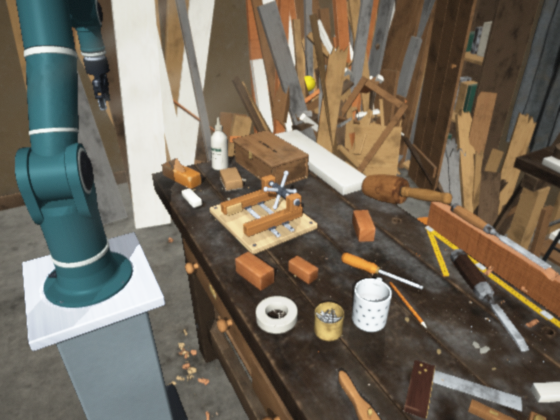

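View pics/top0.png

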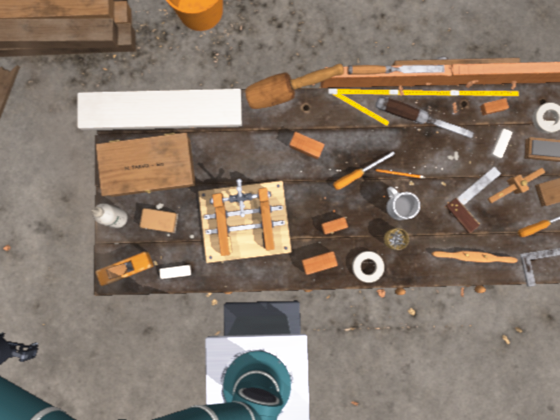

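View pics/wrist0.png

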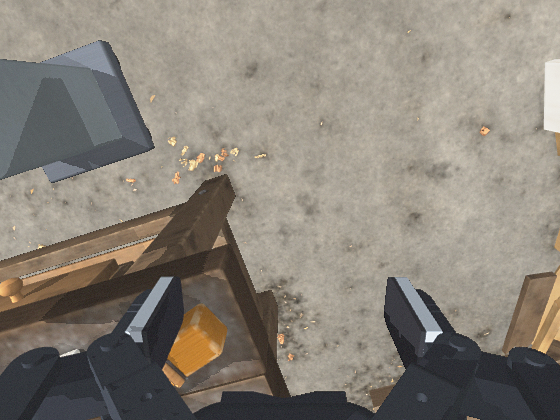

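The top view shows the cramp at about (245,220). There are three reddish blocks, at (334,225), (320,262) and (307,145), and the one at (334,225) looks smallest. The mug is at (404,205), the tin at (397,239) and the tape at (368,267).

```bash
cat > h.py <<'E'
import numpy as np, cv2
def load(n): return dict(np.load(f"pics/{n}.npz"))
def ray(d,u,v,z):
    T=d["world_to_cam"];R=T[:3,:3];c=-R.T@T[:3,3]
    r=R.T@np.linalg.inv(d["mtx"])@np.array([u,v,1.]);return c+r*(z-c[2])/r[2]
def proj(d,p):
    q=d["world_to_cam"]@np.append(p,1);q=d["mtx"]@q[:3];return q[:2]/q[2]
E
python3 - <<'E'
from h import *
d=load("top0");f=d["frame"]
cv2.imwrite("pics/topcrop.png",cv2.resize(f[120:290,190:390],(800,680),interpolation=cv2.INTER_CUBIC)[:600])
cv2.imwrite("pics/topcramp.png",cv2.resize(f[170:270,190:300],(660,600),interpolation=cv2.INTER_CUBIC))
s=load("scene0")["frame"]
cv2.imwrite("pics/scenecrop.png",cv2.resize(s[160:300,200:390],(800,589),interpolation=cv2.INTER_CUBIC))
hsv=cv2.cvtColor(f,cv2.COLOR_BGR2HSV)
for p in [(334,225),(307,145),(320,262)]: print(hsv[p[1],p[0]])
m=cv2.inRange(hsv,(3,120,100),(14,255,255))
cs,_=cv2.findContours(m,cv2.RETR_EXTERNAL,cv2.CHAIN_APPROX_NONE)
for c in cs:
    if cv2.contourArea(c)<80: continue
    (u,v),(w,h),a=cv2.minAreaRect(c)
    if not(180<u<400): continue
    b=cv2.boxPoints(((u,v),(w,h),a)); zz=d["z_map"][int(v),int(u)]
    P=np.array([ray(d,*q,0.034) for q in b])
    print(np.round([u,v,w,h,a,cv2.contourArea(c)],1),np.round(P.mean(0),4),"sides",np.round([np.linalg.norm(P[0]-P[1]),np.linalg.norm(P[1]-P[2])],4),"depth",zz, "dirs",np.round(P[1]-P[0],4))
E
```

```text
[ 12 163 222]
[ 12 164 222]
[ 12 163 220]
[319.5 262.6  16.4  33.9  73.7 509. ] [ 0.3759 -0.207   0.034 ] sides [0.1064 0.051 ] depth 1.5085188 dirs [ 0.027  -0.1029  0.    ]
[334.5 225.2  12.1  25.6  73.3 268.5] [ 0.4915 -0.258   0.034 ] sides [0.0808 0.0379] depth 1.5328865 dirs [ 0.0212 -0.0779  0.    ]
[221.2 223.5  62.   10.6  81.1 322. ] [0.5061 0.0979 0.034 ] sides [0.0333 0.195 ] depth 1.507298 dirs [ 0.0044 -0.033   0.    ]
[265.7 218.2  61.3   9.1  83.4 219. ] [ 0.5195 -0.0421  0.034 ] sides [0.0289 0.1931] depth 1.5061157 dirs [ 0.0027 -0.0288  0.    ]
[306.2 144.9  32.6  16.4  23.5 473. ] [ 0.7494 -0.1763  0.034 ] sides [0.0531 0.104 ] depth 1.540252 dirs [ 0.0482 -0.0222  0.    ]
[ 269.5   91.5   27.8   48.1   71.6 1137. ] [ 0.9259 -0.0639  0.034 ] sides [0.155  0.0912] depth 1.5041327 dirs [ 0.0468 -0.1478  0.    ]
```

View pics/topcramp.png

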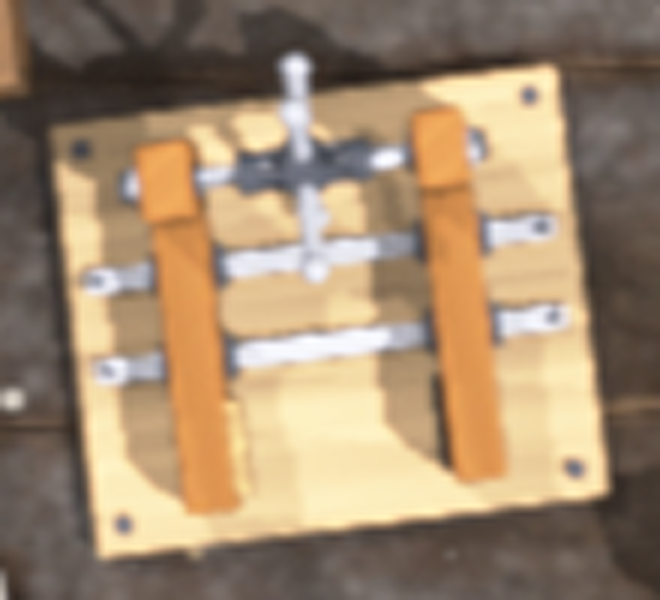

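View pics/scenecrop.png

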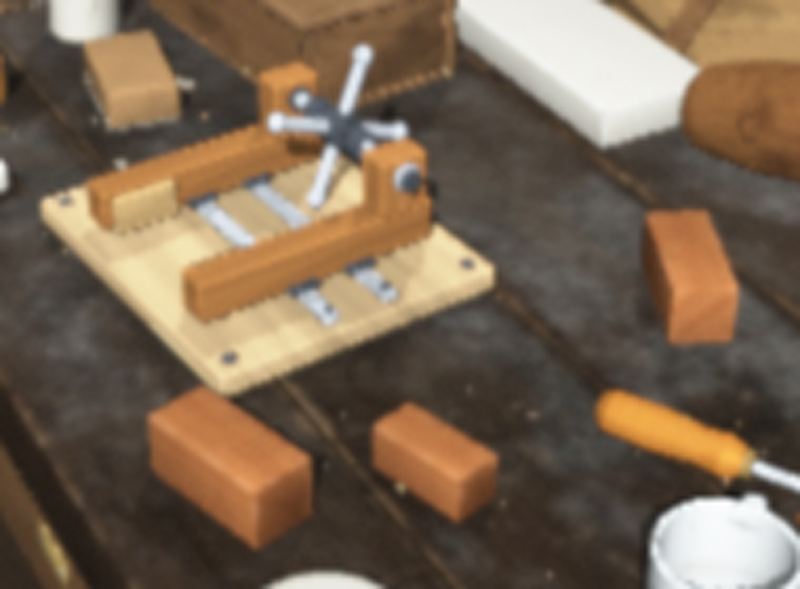

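Run:
```python
from h import *
d=load("top0");s=load("scene0")
q=np.array([(50,128),(560,65),(608,492),(98,555)])/6+[190-.4,170-.4]
P=np.array([ray(d,*u,0.018) for u in q]); print(np.round(P,4))
o=P.mean(0); yv=(P[0]+P[3]-P[1]-P[2])/2; xv=(P[0]+P[1]-P[2]-P[3])/2
print("len",np.linalg.norm(xv),np.linalg.norm(yv)); ay=np.arctan2(yv[1],yv[0])-np.pi/2; ax=np.arctan2(xv[1],xv[0]); print("yaw",ax,ay)
a=(ax+ay)/2; X=np.array([np.cos(a),np.sin(a),0]);Y=np.array([-X[1],X[0],0])
O=o-0.005*X; O[2]=0
print("O",O,"bay",O-0.062*X-0.0015*Y)
S=O+0.075*X+[0,0,.085]; print("screw",S)
# check against depth
print("proj screw top",(proj(d,S)-[189.6,169.6])*6,"scene",(proj(s,S)-[200,160])*4.21)
for deg in range(0,90,10):
    r=[]
    for k in range(4):
        t=np.radians(deg+90*k); B=S+.058*(np.sin(t)*X+np.cos(t)*np.array([0,0,1]))
        r.append((np.round((proj(s,B)-[200,160])*4.21).astype(int).tolist(), np.round((proj(d,B)-[189.6,169.6])*6).astype(int).tolist()))
    print(deg,r)
# points in cramp frame from top depth
R=d["world_to_cam"][:3,:3];c=-R.T@d["world_to_cam"][:3,3]
v,u=np.mgrid[170:270,190:360];z=d["z_map"][170:270,190:360]
pts=(np.linalg.inv(d["mtx"])@np.stack([u.ravel(),v.ravel(),np.ones(u.size)]))*z.ravel()
W=(R.T@pts).T+c; C=np.c_[(W-O)@X,(W-O)@Y,W[:,2]]
m=(abs(C[:,2]-.056)<.006)&(abs(C[:,1])<.12)&(C[:,0]<.05)&(C[:,0]>-.12)
for sg in(1,-1):
    k=C[m&(C[:,1]*sg>0)]; print("jaw",sg,np.percentile(k[:,:3],[2,50,98],axis=0).round(4).tolist())
```

```text
[[ 0.6122  0.172   0.018 ]
 [ 0.6394 -0.0998  0.018 ]
 [ 0.4122 -0.1192  0.018 ]
 [ 0.3859  0.1497  0.018 ]]
len 0.22773304688990229 0.2717230762851012
yaw 0.09168550427250141 0.09846941060230585
O [0.50746537 0.02520797 0.        ] bay [0.44588779 0.01782882 0.        ]
screw [0.58212664 0.03232804 0.085     ]
proj screw top [305.87611296 165.64655748] scene [340.85760318 128.40016006]
0 [([340, 59], [298, 154]), ([405, 107], [293, 53]), ([341, 195], [313, 176]), ([274, 151], [319, 279])]
10 [([352, 56], [296, 134]), ([404, 119], [294, 58]), ([330, 198], [315, 195]), ([275, 139], [318, 276])]
20 [([363, 56], [294, 115]), ([401, 131], [296, 65]), ([319, 199], [317, 213]), ([278, 126], [316, 269])]
30 [([373, 58], [292, 97]), ([396, 143], [298, 76]), ([309, 198], [318, 230]), ([282, 113], [314, 260])]
40 [([383, 62], [291, 82]), ([390, 154], [301, 89]), ([300, 194], [320, 245]), ([289, 101], [311, 247])]
50 [([390, 68], [291, 70]), ([382, 165], [303, 104]), ([291, 189], [320, 257]), ([297, 89], [309, 232])]
60 [([397, 76], [291, 61]), ([373, 175], [306, 121]), ([284, 182], [321, 267]), ([307, 79], [306, 214])]
70 [([401, 85], [291, 55]), ([363, 183], [308, 139]), ([279, 173], [321, 274]), ([317, 70], [303, 195])]
80 [([404, 95], [292, 52]), ([352, 190], [311, 157]), ([276, 163], [320, 278]), ([329, 63], [301, 175])]
jaw 1 [[-0.0915, 0.0513, 0.0505], [-0.0283, 0.0685, 0.0553], [0.0469, 0.0829, 0.0613]]
jaw -1 [[-0.0908, -0.0837, 0.0504], [-0.027, -0.0696, 0.0557], [0.0463, -0.0532, 0.0615]]
```

The pose estimate fits both views: cramp origin (0.507, 0.025), yaw 0.095, and bars at about a = 20°. The target offcut is at (0.49, -0.258). I'll write a helper that works out moves, then start by turning the tool.

```bash
cat >> h.py <<'E'
from scipy.spatial.transform import Rotation as Ro
def go(x,y,z,heading=None):
    """print shift (tool axes, units of 0.1 m) and turn (units of 0.5 rad) from the measured pose to target"""
    from rig import readout
    s=readout.sense();R=Ro.from_rotvec(s["tool_rot"]).as_matrix();p=np.array(s["position"])
    hd=np.arctan2(R[1,0],R[0,0]) if heading is None else heading
    Rt=np.array([[np.cos(hd),np.sin(hd),0],[np.sin(hd),-np.cos(hd),0],[0,0,-1.]])
    w=Ro.from_matrix(R.T@Rt).as_rotvec()
    print("t %.2f pos %s width %.4f ft %s"%(s["clock"],p.round(4),s["width"],s["ft_force"].round(1)))
    print("heading now %.3f"%np.arctan2(R[1,0],R[0,0]),"tot turn",(w/.5).round(3),"tot shift(now axes)",(R.T@(np.array([x,y,z])-p)/.1).round(3),"tot shift(final axes)",(Rt.T@(np.array([x,y,z])-p)/.1).round(3))
E
python3 -m pendant '[[[0,0,0.25],[0,0,0],-1],[[0,0,0.25],[0,0,0],-1],[[0,0,0.25],[0,0,0],-1],[[0,0,0.25],[0,0,0],-1]]'
python3 -m pendant '[[[0,0,0.25],[0,0,0],-1],[[0,0,0.25],[0,0,0],-1],[[0,0,0.25],[0,0,0],-1],[[0,0,0.25],[0,0,0],-1]]'
python3 -c "
from h import *
go(.35,.35,.405,.265);go(.47,0,.405,.265)"
```

```text
clock: 0.48
position: [0.1995, 0.6185, 0.4043]
tool_rot: [2.921, 1.154, -0.001]
ft_force: [-0.3, 0.1, -0.7]
width: 0.0855
clock: 0.82
position: [0.1994, 0.6185, 0.4043]
tool_rot: [3.116, 0.396, -0.0]
ft_force: [0.2, 0.1, -0.8]
width: 0.0853
t 0.82 pos [0.1994 0.6185 0.4043] width 0.0853 ft [ 0.2  0.1 -0.8]
heading now 0.253 tot turn [ 0.001  0.001 -0.024] tot shift(now axes) [ 0.787  2.977 -0.005] tot shift(final axes) [ 0.75   2.986 -0.007]
t 0.82 pos [0.1994 0.6185 0.4043] width 0.0853 ft [ 0.2  0.1 -0.8]
heading now 0.253 tot turn [ 0.001  0.001 -0.024] tot shift(now axes) [ 1.073e+00  6.666e+00 -3.000e-03] tot shift(final axes) [ 0.992  6.678 -0.007]
```

```bash
python3 -m pendant '[[[0,0,0],[0.1,0.37,0],-1],[[0,0,0],[0.1,0.37,0],-1],[[0,0,0],[0.1,0.37,0],-1],[[0,0,0],[0.1,0.37,0],-1]]'
python3 -m pendant '[[[0,0,0],[0.1,0.37,0],-1],[[0,0,0],[0.1,0.37,0],-1],[[0,0,0],[0.1,0.37,0],-1],[[0,0,0],[0.1,0.37,0],-1]]'
python3 -c "
from h import *
go(.4,-.258,.405,.265)"
```

```text
clock: 1.15
position: [0.2764, 0.4843, 0.4043]
tool_rot: [3.114, 0.407, -0.0]
ft_force: [1.1, 0.7, -0.4]
width: 0.0854
clock: 1.48
position: [0.3531, 0.3511, 0.4046]
tool_rot: [-3.115, -0.406, 0.0]
ft_force: [0.6, 0.3, -0.1]
width: 0.0857
t 1.48 pos [0.3531 0.3511 0.4046] width 0.0857 ft [ 0.6  0.3 -0.1]
heading now 0.259 tot turn [-0.     0.    -0.012] tot shift(now axes) [-1.107e+00  6.008e+00 -4.000e-03] tot shift(final axes) [-1.142e+00  6.002e+00 -4.000e-03]
```

```bash
python3 -m pendant '[[[0,0,0],[0.03,0.4,0],-1],[[0,0,0],[0.03,0.4,0],-1],[[0,0,0],[0.03,0.4,0],-1],[[0,0,0],[0.03,0.4,0],-1],[[0,0,0],[0.03,0.4,0],-1]]'
python3 -m pendant '[[[0,0,0],[0.03,0.4,0],-1],[[0,0,0],[0.03,0.4,0],-1],[[0,0,0],[0.03,0.4,0],-1],[[0,0,0],[0.03,0.4,0],-1]]'
python3 - <<'E'
from h import *
from rig import imaging
d=imaging.grab_frame("wrist");cv2.imwrite("pics/w1.png",d["frame"]);np.savez("pics/w1.npz",**d)
go(.44,-.24,.405,.265)
E
```

```text
clock: 1.9
position: [0.4184, 0.1615, 0.4048]
tool_rot: [-3.115, -0.406, -0.0]
ft_force: [1.6, 0.0, -0.3]
width: 0.0855
clock: 2.23
position: [0.4709, 0.01, 0.4049]
tool_rot: [-3.115, -0.406, -0.001]
ft_force: [0.3, 0.6, 1.0]
width: 0.0857
t 2.28 pos [0.4726 0.0025 0.4055] width 0.0852 ft [ 3.  -7.   1.4]
heading now 0.249 tot turn [ 0.009 -0.005 -0.031] tot shift(now axes) [-0.914  2.269  0.014] tot shift(final axes) [-0.95   2.255  0.005]
```

View pics/w1.png

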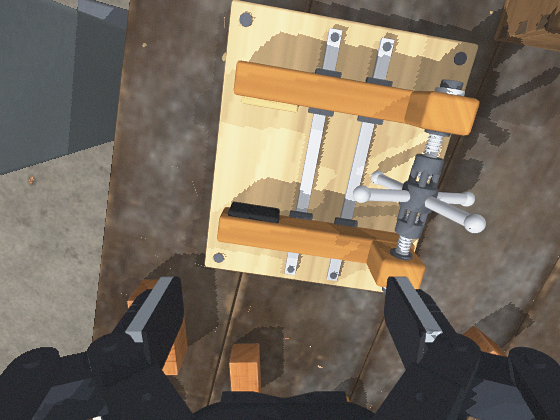

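The wrist view shows the cramp clearly. The left (wood) facing is at (270,103), the black buffer at (255,213) and the bars round (420,200). The offcut is at (245,368).

```bash
python3 -m pendant '[[[0,0,0],[0,0.4,0],-1],[[0,0,0],[0,0.4,0],-1],[[0,0,0],[0,0.4,0],-1],[[0,0,0],[0,0.4,0],-1],[[0,0,0],[0,0,0],-1]]'
python3 - <<'E'
from h import *
from rig import imaging
d=imaging.grab_frame("wrist");cv2.imwrite("pics/w2.png",d["frame"]);np.savez("pics/w2.npz",**d)
go(.4915,-.258,.405,.265)
f=d["frame"];hsv=cv2.cvtColor(f,cv2.COLOR_BGR2HSV)
m=cv2.inRange(hsv,(3,120,60),(15,255,255))
cs,_=cv2.findContours(m,cv2.RETR_EXTERNAL,cv2.CHAIN_APPROX_NONE)
for c in cs:
    if cv2.contourArea(c)<800: continue
    (u,v),(w,h),a=cv2.minAreaRect(c); print(np.round([u,v,w,h,a],1),ray(d,u,v,.034).round(4))
E
```

```text
clock: 2.7
position: [0.5118, -0.1504, 0.4053]
tool_rot: [3.112, 0.388, 0.002]
ft_force: [-0.6, -0.3, 0.8]
width: 0.0853
t 2.75 pos [ 0.5116 -0.1469  0.4047] width 0.0853 ft [-0.5 -0.2 -0.3]
heading now 0.251 tot turn [ 0.005  0.001 -0.028] tot shift(now axes) [-0.47   1.026  0.   ] tot shift(final axes) [-0.485  1.019 -0.003]
[241.8 257.1  73.4  35.1  86.9] [ 0.4911 -0.2476  0.034 ]
[494.1 246.1  65.7 105.4  46.9] [ 0.7466 -0.1692  0.034 ]
[140.5 191.1 108.5  63.5  83.1] [ 0.3775 -0.2009  0.034 ]
[388.4  67.4 132.1  43.9   4. ] [ 0.5786 -0.0307  0.034 ]
```

View pics/w2.png

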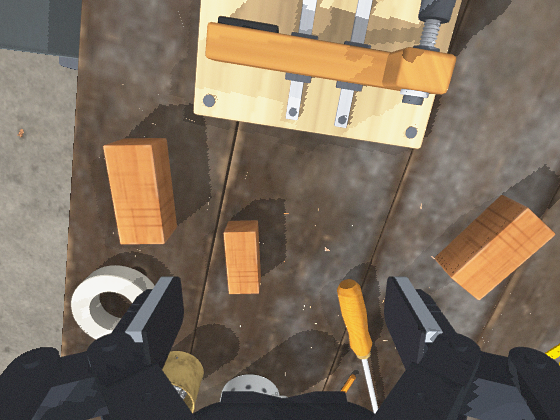

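The offcut's top face is at about (242,260). I'll use depth to isolate that face for centre and yaw.

Run:
```python
from h import *
d=load("w2")
R=d["world_to_cam"][:3,:3];c=-R.T@d["world_to_cam"][:3,3]
v,u=np.mgrid[205:310,210:275];z=d["z_map"][205:310,210:275]
W=(R.T@((np.linalg.inv(d["mtx"])@np.stack([u.ravel(),v.ravel(),np.ones(u.size)]))*z.ravel())).T+c
print("bench z",np.median(W[:65,2]))
m=(W[:,2]>.029)&(W[:,2]<.042);P=W[m];print(m.sum(),np.median(P[:,2]))
(cx,cy),(w,h),a=cv2.minAreaRect((P[:,:2]*1000).astype(np.float32));print(cx,cy,w,h,a)
b=cv2.boxPoints(((cx,cy),(w,h),a)); print(b)
e=[b[1]-b[0],b[2]-b[1]]; L=max(e,key=np.linalg.norm); L=L*np.sign(L[1]); print("yaw",np.arctan2(-L[0],L[1]))
```

```text
bench z 0.00043934733444539464
2029 0.034315912673374804
492.3066711425781 -254.97970581054688 34.082000732421875 76.17558288574219 15.777735710144043
[[ 465.5514  -222.96048]
 [ 486.26404 -296.26605]
 [ 519.06195 -286.99893]
 [ 498.3493  -213.69336]]
yaw 0.27537373
```

```bash
python3 -m pendant '[[[0,0,-0.05],[0,0,0],-0.4],[[0,0,0],[-0.15,0.35,0],-0.4],[[0,0,0],[-0.15,0.35,0],-0.4],[[0,0,0],[-0.15,0.28,0.2],-0.4],[[0,0,0],[0,0,0.2],-0.4]]'
python3 -c "
from h import *
go(.4923,-.255,.178,.275)"
```

```text
clock: 3.17
position: [0.4944, -0.2542, 0.3658]
tool_rot: [3.107, 0.437, 0.004]
ft_force: [-0.3, -0.3, -0.4]
width: 0.0602
t 3.17 pos [ 0.4944 -0.2542  0.3658] width 0.0602 ft [-0.3 -0.3 -0.4]
heading now 0.279 tot turn [ 0.009 -0.004  0.009] tot shift(now axes) [-0.026 -0.007  1.878] tot shift(final axes) [-0.023  0.002  1.878]
```

```bash
python3 -m pendant '[[[0,0,0],[-0.02,0,0.35],-0.4],[[0,0,0],[0,0,0.35],-0.4],[[0,0,0],[0,0,0.35],-0.4],[[0,0,0],[0,0,0.35],-0.4],[[0,0,0],[0,0,0],-0.4]]'
python3 -c "
from h import *
go(.4923,-.255,.178,.275)"
```

```text
clock: 3.58
position: [0.4922, -0.2462, 0.2187]
tool_rot: [-3.102, -0.45, 0.016]
ft_force: [-0.8, 0.6, -0.3]
width: 0.0598
t 3.58 pos [ 0.4922 -0.2462  0.2187] width 0.0598 ft [-0.8  0.6 -0.3]
heading now 0.288 tot turn [-0.017  0.018  0.026] tot shift(now axes) [-0.021  0.088  0.407] tot shift(final axes) [-0.023  0.085  0.407]
```

```bash
python3 -m pendant '[[[0,0,0],[0,0,0.2],-0.4],[[0,0,0],[0,0,0],-0.4]]'
python3 -c "
from h import *
go(.4923,-.255,.178,.275)"
```

```text
clock: 3.75
position: [0.494, -0.2482, 0.2035]
tool_rot: [-3.107, -0.448, 0.004]
ft_force: [-0.5, -0.2, -0.7]
width: 0.0597
t 3.75 pos [ 0.494  -0.2482  0.2035] width 0.0597 ft [-0.5 -0.2 -0.7]
heading now 0.287 tot turn [-0.006  0.005  0.023] tot shift(now axes) [-0.035  0.062  0.255] tot shift(final axes) [-0.035  0.061  0.255]
```

```bash
python3 -m pendant '[[[0,0,0.02],[-0.02,0.06,0.12],-0.4],[[0,0,0],[0,0,0.13],-0.4],[[0,0,0],[0,0,0],-0.4]]'
python3 - <<'E'
from h import *
from rig import imaging
d=imaging.grab_frame("wrist");cv2.imwrite("pics/w3.png",d["frame"])
go(.4923,-.255,.178,.275)
E
```

```text
clock: 4.0
position: [0.4936, -0.2561, 0.1788]
tool_rot: [-3.111, -0.429, 0.002]
ft_force: [-1.2, 0.8, -0.3]
width: 0.0597
t 4.05 pos [ 0.4937 -0.2561  0.1794] width 0.0597 ft [ 0.5  0.7 -0.8]
heading now 0.274 tot turn [-0.002  0.001 -0.002] tot shift(now axes) [-0.01  -0.015  0.014] tot shift(final axes) [-0.01  -0.015  0.014]
```

View pics/w3.png

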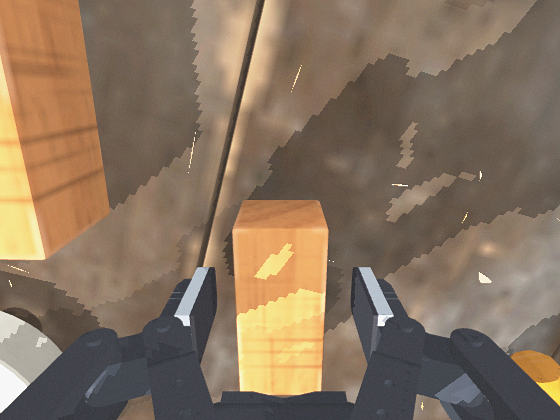

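The block stands between the pads, at (280,300) in the image and aligned with them. Closing with moderate force.

```bash
python3 -m pendant '[[[0,0,0],[0,0,0],0.6],[[0,0,0],[0,0,0],0.6],[[0,0,0],[0,0,0],0.6],[[0,0,0],[0,0,0],0.6],[[0,0,0],[0,0,0],0.6]]' 40
python3 -m pendant '[[[0,0,0],[0,0,-0.15],0.6],[[0,0,0],[0,0,-0.35],0.6],[[0,0,0],[0,0,-0.4],0.6],[[0,0,0],[0,0,-0.3],0.6],[[0,0,0],[0,0,0],0.6]]'
python3 -c "
from h import *
go(.4459,.0178,.30,.095)"
```

```text
clock: 4.47
position: [0.4942, -0.2565, 0.1805]
tool_rot: [3.112, 0.429, 0.002]
ft_force: [-0.5, 0.7, 6.6]
width: 0.0335
clock: 4.88
position: [0.4954, -0.2577, 0.3053]
tool_rot: [3.108, 0.428, 0.014]
ft_force: [0.7, 0.1, -0.6]
width: 0.0329
t 4.88 pos [ 0.4954 -0.2577  0.3053] width 0.0329 ft [ 0.7  0.1 -0.6]
heading now 0.274 tot turn [ 0.01  -0.018  0.357] tot shift(now axes) [ 0.267 -2.787  0.039] tot shift(final axes) [-0.232 -2.79   0.053]
```

```bash
python3 -m pendant '[[[0,0,0.18],[0,0,-0.4],0.6],[[0,0,0.18],[0,-0.4,-0.3],0.6],[[0,0,0],[0,-0.4,0],0.6],[[0,0,0],[-0.1,-0.4,0],0.6],[[0,0,0],[-0.1,-0.4,0],0.6]]'
python3 -m pendant '[[[0,0,0],[0,-0.4,0],0.6],[[0,0,0],[0,-0.4,0],0.6],[[0,0,0],[0,0,0],0.6],[[0,0,0],[0,0,0],0.6]]'
python3 - <<'E'
from h import *
from rig import imaging
d=imaging.grab_frame("wrist");cv2.imwrite("pics/w4.png",d["frame"]);np.savez("pics/w4.npz",**d)
cv2.imwrite("pics/w4c.png",cv2.resize(d["frame"][0:320,130:530],(750,600),interpolation=cv2.INTER_CUBIC))
go(.4459,.0178,.30,.095)
E
```

```text
clock: 5.3
position: [0.456, -0.1042, 0.3644]
tool_rot: [-3.138, -0.147, -0.0]
ft_force: [0.1, 1.4, -0.1]
width: 0.0332
clock: 5.63
position: [0.4487, -0.0237, 0.3642]
tool_rot: [-3.137, -0.157, 0.001]
ft_force: [0.4, -0.8, -1.0]
width: 0.0335
t 5.68 pos [ 0.4489 -0.0255  0.3644] width 0.0334 ft [-0.3 -0.5 -1.3]
heading now 0.096 tot turn [-0.     0.001  0.003] tot shift(now axes) [ 0.012 -0.434  0.644] tot shift(final axes) [ 0.011 -0.434  0.644]
```

View pics/w4.png

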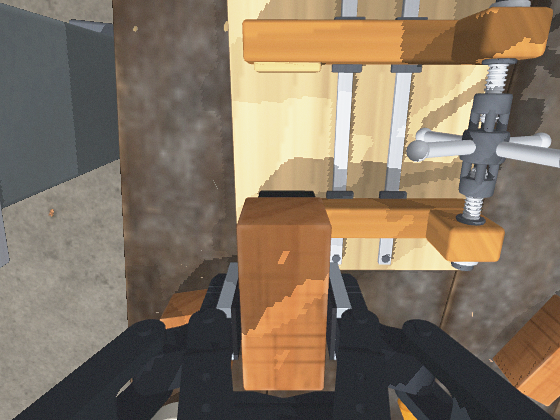

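```bash
cat >> h.py <<'E'
A=.095;X=np.array([np.cos(A),np.sin(A),0]);Y=np.array([-X[1],X[0],0]);O=np.array([.5075,.0252,0])
def cloud(d,r0,r1,c0,c1):
    R=d["world_to_cam"][:3,:3];c=-R.T@d["world_to_cam"][:3,3]
    v,u=np.mgrid[r0:r1,c0:c1];z=d["z_map"][r0:r1,c0:c1]
    W=(R.T@((np.linalg.inv(d["mtx"])@np.stack([u.ravel(),v.ravel(),np.ones(u.size)]))*z.ravel())).T+c
    W=W[z.ravel()>0]; return np.c_[(W-O)@X,(W-O)@Y,W[:,2]]
E
python3 - <<'E'
from h import *
d=load("w4")
C=cloud(d,0,200,130,560)
b=C[(abs(C[:,2]-.018)<.005)]
# bed -x edge per y-band
for y0 in np.arange(-.04,.05,.02):
    k=b[abs(b[:,1]-y0)<.004]; print("bed xmin at y",round(y0,2),k[:,0].min().round(4),k[:,2].mean().round(4))
# jaw top profile at several x
for x0 in (-.08,-.07,-.06,-.05,-.02,.02,.03):
    k=C[(abs(C[:,0]-x0)<.004)&(C[:,2]>.03)&(C[:,2]<.07)&(abs(C[:,1])<.1)]
    for s in(1,-1):
        q=k[k[:,1]*s>0]; 
        if len(q)==0: continue
        h=q[abs(q[:,2]-.056)<.005]; l=q[q[:,2]<.05]
        print("x",x0,"side",s,"top y",(h[:,1].min().round(4),h[:,1].max().round(4)) if len(h) else None,"low y",(l[:,1].min().round(4),l[:,1].max().round(4),np.median(l[:,2]).round(4)) if len(l) else None)
q=C[(abs(C[:,1]-.06)<.03)&(abs(C[:,2]-.056)<.004)]; print("left jaw xmin",q[:,0].min())
q=C[(C[:,2]>.065)&(abs(C[:,1])<.012)]; print("hub/bars y range",q[:,1].min(),q[:,1].max(), "x",q[:,0].min(),q[:,0].max())
E
```

```text
bed xmin at y -0.04 -0.1084 0.0185
bed xmin at y -0.02 -0.1084 0.0185
bed xmin at y 0.0 -0.1088 0.0185
bed xmin at y 0.02 -0.1087 0.0186
bed xmin at y 0.04 -0.1087 0.0186
x -0.08 side 1 top y (np.float64(0.0538), np.float64(0.0877)) low y (np.float64(0.0533), np.float64(0.0534), np.float64(0.0327))
x -0.08 side -1 top y None low y (np.float64(-0.0467), np.float64(-0.046), np.float64(0.0371))
x -0.07 side 1 top y (np.float64(0.0533), np.float64(0.0877)) low y (np.float64(0.0533), np.float64(0.0534), np.float64(0.0333))
x -0.07 side -1 top y None low y (np.float64(-0.0467), np.float64(-0.046), np.float64(0.037))
x -0.06 side 1 top y (np.float64(0.0533), np.float64(0.0879)) low y (np.float64(0.0533), np.float64(0.0535), np.float64(0.0339))
x -0.06 side -1 top y None low y (np.float64(-0.0467), np.float64(-0.0459), np.float64(0.0373))
x -0.05 side 1 top y (np.float64(0.0534), np.float64(0.0878)) low y (np.float64(0.0534), np.float64(0.0549), np.float64(0.0347))
x -0.05 side -1 top y None low y (np.float64(-0.0468), np.float64(-0.0459), np.float64(0.0374))
x -0.02 side 1 top y (np.float64(0.0599), np.float64(0.0871)) low y (np.float64(0.0553), np.float64(0.0932), np.float64(0.0307))
x -0.02 side -1 top y None low y (np.float64(-0.0524), np.float64(-0.0471), np.float64(0.0308))
x 0.02 side 1 top y (np.float64(0.06), np.float64(0.0874)) low y (np.float64(0.0548), np.float64(0.0934), np.float64(0.0396))
x 0.02 side -1 top y None low y (np.float64(-0.0522), np.float64(-0.0477), np.float64(0.0314))
x 0.03 side 1 top y (np.float64(0.06), np.float64(0.0875)) low y (np.float64(0.0549), np.float64(0.0935), np.float64(0.0305))
x 0.03 side -1 top y None low y (np.float64(-0.0524), np.float64(-0.0468), np.float64(0.0307))
left jaw xmin -0.09393720028726178
hub/bars y range -0.011998691273892626 0.01198199770682562 x -0.08026402673504027 0.1347158710417534
```

The cloud gives a consistent cramp fit: yaw good, origin shifted about 1.5 mm in x and 3.6 mm in y, a ≈ 0.34 rad, gap about 100 mm. I expect first contact near a ≈ 5.3 rad. Now placing.

```bash
sed -i 's/O=np.array(\[.5075,.0252,0\])/O=np.array([.5086,.0290,0])/' h.py
python3 -m pendant '[[[0,0,0],[0.02,-0.4,0],0.6],[[0,0,0],[0,-0.05,0],0.6],[[0,0,0],[0,0,0.3],0.6],[[0,0,0],[0,0,0.3],0.6],[[0,0,0],[0,0,0],0.6]]'
python3 -c "
from h import *
go(.4472,.0205,.1995,.095)"
```

```text
clock: 6.1
position: [0.445, 0.0175, 0.3006]
tool_rot: [3.135, 0.144, -0.014]
ft_force: [-0.8, -0.6, -1.0]
width: 0.0333
t 6.10 pos [0.445  0.0175 0.3006] width 0.0333 ft [-0.8 -0.6 -1. ]
heading now 0.092 tot turn [ 0.005  0.018 -0.006] tot shift(now axes) [ 0.033 -0.03   1.011] tot shift(final axes) [ 0.024 -0.028  1.011]
```

```bash
python3 -m pendant '[[[0,0,0],[0.02,-0.03,0.25],0.6],[[0,0,0],[0,0,0.25],0.6],[[0,0,0],[0,0,0.25],0.6],[[0,0,0],[0,0,0.1],0.6],[[0,0,0],[0,0,0],0.6]]'
python3 -c "
from h import *
go(.4472,.0205,.1995,.095)"
```

```text
clock: 6.52
position: [0.4483, 0.0207, 0.2187]
tool_rot: [3.137, 0.144, -0.005]
ft_force: [0.2, -0.5, 0.1]
width: 0.0334
t 6.52 pos [0.4483 0.0207 0.2187] width 0.0334 ft [ 0.2 -0.5  0.1]
heading now 0.092 tot turn [ 0.002  0.007 -0.007] tot shift(now axes) [-0.011  0.001  0.192] tot shift(final axes) [-0.011  0.001  0.192]
```

```bash
python3 -m pendant '[[[0,0,0],[-0.01,0,0.07],0.6],[[0,0,0],[0,0,0.07],0.6],[[0,0,0],[0,0,0.03],0.6],[[0,0,0],[0,0,0],0.6]]'
python3 -m pendant '[[[0,0,0],[0,0,0.02],0.6],[[0,0,0],[0,0,0],0.6]]'
python3 - <<'E'
from h import *
from rig import imaging
d=imaging.grab_frame("wrist");cv2.imwrite("pics/w5.png",d["frame"])
d=imaging.grab_frame("scene");cv2.imwrite("pics/s5.png",cv2.resize(d["frame"][160:300,200:390],(800,589),interpolation=cv2.INTER_CUBIC))
go(.4472,.0205,.1995,.095)
E
```

```text
clock: 6.85
position: [0.4477, 0.0218, 0.2028]
tool_rot: [-3.138, -0.147, -0.0]
ft_force: [0.3, 0.4, -0.2]
width: 0.0334
clock: 7.02
position: [0.4478, 0.0219, 0.2009]
tool_rot: [-3.138, -0.148, -0.001]
ft_force: [-0.0, 0.1, -0.6]
width: 0.0334
t 7.12 pos [0.4477 0.0218 0.2009] width 0.0332 ft [-0.9  0.8 -0.1]
heading now 0.094 tot turn [-0.    -0.001 -0.002] tot shift(now axes) [-0.007  0.013  0.014] tot shift(final axes) [-0.007  0.013  0.014]
```

View pics/w5.png

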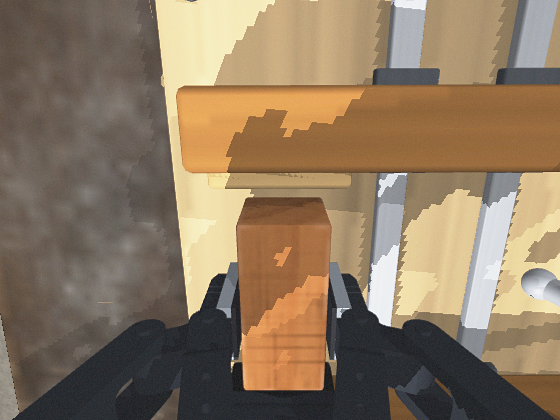

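View pics/s5.png

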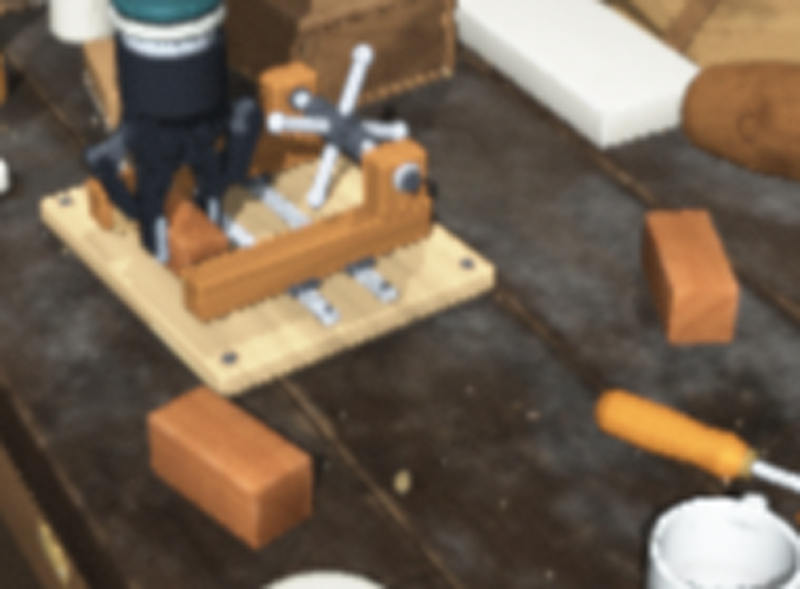

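The offcut sits between the facings, parallel to them and with clear play at each end. Touching down, letting go and lifting.

```bash
python3 -m pendant '[[[0,0,0],[0,0,0.015],0.6],[[0,0,0],[0,0,0.01],0.6],[[0,0,0],[0,0,0],0.6]]'
python3 -m pendant '[[[0,0,0],[0,0,0],0],[[0,0,0],[0,0,0],-0.1],[[0,0,0],[0,0,0],-0.15],[[0,0,0],[0,0,0],-0.15]]'
python3 -m pendant '[[[0,0,0],[0,0,-0.1],-0.15],[[0,0,0],[0,0,-0.2],-0.15],[[0,0,0],[0,0,-0.4],-0.15],[[0,0,0],[0,0,-0.4],-0.15],[[0,0,0],[0,0,-0.4],-0.15]]'
python3 -c "
from h import *
print(O+.005*X, O+.075*X)
go(.4472,-.04,.3645,.095)"
```

```text
clock: 7.37
position: [0.4477, 0.0218, 0.1985]
tool_rot: [-3.138, -0.148, -0.0]
ft_force: [-0.6, -0.2, 4.3]
width: 0.0333
clock: 7.7
position: [0.4476, 0.0218, 0.1982]
tool_rot: [3.138, 0.147, 0.0]
ft_force: [0.5, -0.5, -0.1]
width: 0.0493
clock: 8.12
position: [0.4471, 0.0212, 0.3499]
tool_rot: [3.137, 0.146, -0.002]
ft_force: [0.4, 1.2, 0.5]
width: 0.0491
[0.51357745 0.02947429 0.        ] [0.58326182 0.03611429 0.        ]
t 8.12 pos [0.4471 0.0212 0.3499] width 0.0491 ft [0.4 1.2 0.5]
heading now 0.093 tot turn [ 0.002  0.003 -0.005] tot shift(now axes) [-0.056  0.61  -0.145] tot shift(final axes) [-0.057  0.61  -0.146]
```

```bash
python3 -m pendant '[[[0,0,0],[0.1,0.35,0],1],[[0,0,0],[0.1,0.35,0],1],[[0,0,0],[0.1,0.35,0],1],[[0,0,0],[0.1,0.2,0],1],[[0,0,0],[0,0,0],1]]'
cat > look.py <<'E'
from h import *
from rig import imaging
import sys
d=imaging.grab_frame("wrist");cv2.imwrite(f"pics/{sys.argv[1]}.png",d["frame"]);np.savez(f"pics/{sys.argv[1]}.npz",**d)
C=cloud(d,0,419,0,559)
m=(abs(C[:,2]-.052)<.006)&(abs(C[:,0]+.062)<.03)&(abs(C[:,1])<.046)
P=C[m];(cx,cy),(w,h),a=cv2.minAreaRect((P[:,:2]*1000).astype(np.float32))
print("offcut in cramp frame mm",round(cx,1),round(cy,1),"size",round(w,1),round(h,1),"ang",round(a,2),"z",np.median(P[:,2]),"n",m.sum())
k=C[(abs(C[:,0]+.062)<.012)&(C[:,2]>.026)&(C[:,2]<.047)]
for s in(1,-1):
    q=k[(k[:,1]*s>.03)&(k[:,1]*s<.075)]
    if len(q):
        hst,e=np.histogram(q[:,1],np.arange(-.08,.08,.0005)); i=hst.argsort()[-3:]; print(s,"face y",e[i].round(4),hst[i])
E
python3 look.py w6; python3 -c "
from h import *
go(.51,.0295,.3645,.095)"
```

```text
clock: 8.53
position: [0.5003, -0.1033, 0.3497]
tool_rot: [3.135, 0.138, 0.005]
ft_force: [-0.1, -0.8, -0.4]
width: 0.0002
offcut in cramp frame mm -61.4 -14.2 size 34.2 45.8 ang 0.2 z 0.05260289548489688 n 3657
-1 face y [-0.029  -0.0295 -0.0375] [ 0  0 33]
t 8.58 pos [ 0.4994 -0.1012  0.349 ] width -0.0003 ft [-0.7  1.1 -0.2]
heading now 0.090 tot turn [ 0.003 -0.002 -0.011] tot shift(now axes) [ 0.223 -1.292 -0.157] tot shift(final axes) [ 0.229 -1.291 -0.155]
```

View pics/w6.png

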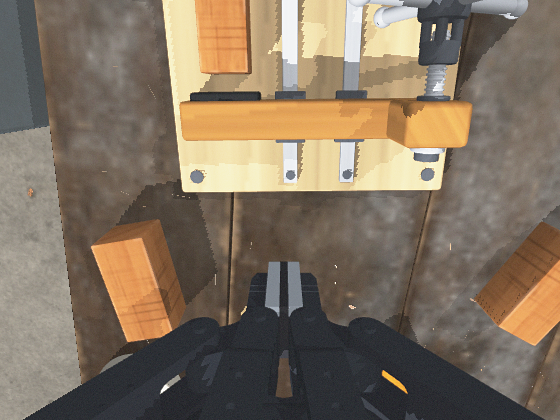

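The offcut lies at (-61.4, 0.2) mm in the cramp frame, yaw within 0.2°, top at 52 mm, so it is well placed. Next, hover beside the upper bar with the fingers shut.

```bash
cat >> h.py <<'E'
def cr(x,z,y=0.0):
    """target TCP in the cramp frame (mm), z = fingertip height mm"""
    p=O+x/1000*X+y/1000*Y; go(p[0],p[1],z/1000+.173,.095)
    from rig import readout
    s=readout.sense();q=s["position"]-O
    F=s["ft_force"];T=s["ft_torque"];S=O+.075*X+[0,0,.085]
    print("cramp x %.1f y %.1f tip %.1f | F x %.1f y %.1f z %.1f | M %s"%(q@X*1e3,q@Y*1e3,(q[2]-.173)*1e3,F@X,F@Y,F[2],T.round(2)))
E
python3 -c "
from h import *
cr(45,172)"
```

```text
t 8.58 pos [ 0.4994 -0.1012  0.349 ] width -0.0003 ft [-0.7  1.1 -0.2]
heading now 0.090 tot turn [ 0.003 -0.002 -0.011] tot shift(now axes) [ 0.658 -1.291  0.038] tot shift(final axes) [ 0.665 -1.287  0.04 ]
cramp x -21.5 y -128.7 tip 176.0 | F x -0.6 y 1.1 z -0.2 | M [0.08 0.01 0.01]
```

```bash
python3 -m pendant '[[[0,0,-0.01],[0.17,-0.32,-0.05],1],[[0,0,0],[0.17,-0.32,0],1],[[0,0,0],[0.17,-0.32,0],1],[[0,0,0],[0.16,-0.32,0],1],[[0,0,0],[0,0,0],1]]' 60
python3 -m pendant '[[[0,0,0],[0,0,0],1],[[0,0,0],[0,0,0],1]]'
python3 look.py w7; python3 -c "
from h import *
cr(45,123)"
```

```text
clock: 9.0
position: [0.5544, 0.0442, 0.3529]
tool_rot: [-3.133, -0.174, -0.0]
ft_force: [0.4, 0.9, 0.0]
width: 0.0001
clock: 9.17
position: [0.5525, 0.0355, 0.3531]
tool_rot: [3.138, 0.157, -0.002]
ft_force: [0.5, 0.1, 0.1]
width: -0.0001
offcut in cramp frame mm -61.1 0.8 size 74.6 34.6 ang 89.92 z 0.05245004699987299 n 3988
1 face y [-0.03    0.038   0.0375] [  0  16 104]
-1 face y [-0.051  -0.05   -0.0505] [ 32  83 151]
t 9.22 pos [0.5526 0.0346 0.3533] width 0.0001 ft [-0.   0.3  0.3]
heading now 0.098 tot turn [0.    0.002 0.007] tot shift(now axes) [0.007 0.014 0.573] tot shift(final axes) [0.007 0.014 0.573]
cramp x 44.3 y 1.4 tip 180.3 | F x -0.0 y 0.3 z 0.3 | M [-0.06 -0.01  0.02]
```

View pics/w7.png

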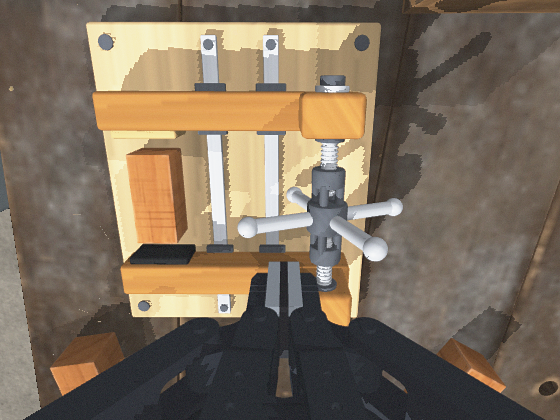

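The wrist view shows the offcut at (155,195) between the facings, with the upper bar's ball at (375,250) and the left one at (250,228). The fingers are between those two in x, so I can descend.

```bash
python3 -m pendant '[[[0,0,0],[0,0.01,0.2],1],[[0,0,0],[0,0,0.2],1],[[0,0,0],[0,0,0.17],1],[[0,0,0],[0,0,0],1],[[0,0,0],[0,0,0],1]]'
python3 -c "
from h import *
cr(45,123)"
python3 -m pendant '[[[0,0,0],[0.08,0,0],1],[[0,0,0],[0.08,0,0],1],[[0,0,0],[0.08,0,0],1],[[0,0,0],[0,0,0],1]]'
python3 -c "
from h import *
cr(70,123)"
```

```text
clock: 9.63
position: [0.5529, 0.0328, 0.2961]
tool_rot: [3.137, 0.152, -0.003]
ft_force: [-0.0, -0.0, 0.9]
width: 0.0001
t 9.63 pos [0.5529 0.0328 0.2961] width 0.0001 ft [-0.  -0.   0.9]
heading now 0.097 tot turn [0.001 0.003 0.003] tot shift(now axes) [ 0.005 -0.004  0.001] tot shift(final axes) [ 0.005 -0.004  0.001]
cramp x 44.5 y -0.4 tip 123.1 | F x -0.0 y -0.0 z 0.9 | M [-0.   -0.02  0.  ]
clock: 9.97
position: [0.5795, 0.0367, 0.2973]
tool_rot: [3.138, 0.156, 0.005]
ft_force: [-0.1, 0.1, 0.2]
width: -0.0002
t 9.97 pos [0.5795 0.0367 0.2973] width -0.0002 ft [-0.1  0.1  0.2]
heading now 0.100 tot turn [ 0.001 -0.007  0.009] tot shift(now axes) [-0.013  0.01   0.013] tot shift(final axes) [-0.013  0.01   0.013]
cramp x 71.3 y 1.0 tip 124.3 | F x -0.1 y 0.1 z 0.2 | M [-0.02  0.01  0.01]
```

```bash
for i in 1 2; do python3 -m pendant '[[[0,0,0],[0.05,0,0.0],1],[[0,0,0],[0.05,0,0.0],1]]' >/dev/null
python3 -c "
from h import *
cr(70,123)"|tail -1; done
for i in 1 2; do python3 -m pendant '[[[0,0,0],[0.05,0,0.02],1],[[0,0,0],[0.05,0,0.02],1]]' >/dev/null
python3 -c "
from h import *
cr(70,123)"|tail -1; done
```

```text
cramp x 78.3 y 0.8 tip 122.9 | F x -7.9 y -0.2 z 2.7 | M [-0.2   1.76 -0.02]
cramp x 87.1 y 0.7 tip 122.0 | F x -8.2 y -0.6 z 1.8 | M [-0.21  1.83 -0.03]
cramp x 97.2 y 0.7 tip 118.1 | F x -8.9 y 0.2 z 4.8 | M [-0.25  1.92 -0.04]
cramp x 107.7 y 0.6 tip 114.6 | F x -7.6 y 0.2 z 5.6 | M [-0.16  1.55 -0.02]
```

Torque works out at about 0.4 N m, as expected for free turning. Lifting to look at the new angle.

```bash
python3 -m pendant '[[[0,0,0],[-0.05,0,-0.25],1],[[0,0,0],[-0.3,0,-0.35],1],[[0,0,0],[-0.4,0,0],1],[[0,0,0],[-0.3,0,0],1],[[0,0,0],[0,0,0],1]]'
python3 -c "
from h import *
cr(-5,178)"
cat > ang.py <<'E'
from h import *
from rig import imaging
import sys
d=imaging.grab_frame("wrist");cv2.imwrite(f"pics/{sys.argv[1]}.png",d["frame"]);np.savez(f"pics/{sys.argv[1]}.npz",**d)
C=cloud(d,0,419,0,559)
q=C[(abs(C[:,1])<.011)&(C[:,2]>.065)&(C[:,2]<.16)&(np.hypot(C[:,0]-.075,C[:,2]-.085)>.022)&(np.hypot(C[:,0]-.075,C[:,2]-.085)<.068)]
a=np.degrees(np.arctan2(q[:,0]-.075,q[:,2]-.085))
# fold at 90 deg
z=np.exp(4j*np.radians(a)).mean(); print("fold angle deg",np.degrees(np.angle(z))/4,"n",len(q),"conc",abs(z))
h,e=np.histogram(a,np.arange(-180,181,10)); print([(int(e[i]),int(h[i])) for i in range(36) if h[i]>15])
E
python3 ang.py w8
```

```text
clock: 11.05
position: [0.5107, 0.0291, 0.3444]
tool_rot: [-3.135, -0.153, 0.009]
ft_force: [-0.3, -0.3, -0.2]
width: -0.0001
t 11.05 pos [0.5107 0.0291 0.3444] width -0.0001 ft [-0.3 -0.3 -0.2]
heading now 0.097 tot turn [-0.006  0.011  0.004] tot shift(now axes) [-0.071 -0.001 -0.066] tot shift(final axes) [-0.071 -0.001 -0.066]
cramp x 2.1 y -0.1 tip 171.4 | F x -0.3 y -0.3 z -0.2 | M [-0.    0.07 -0.01]
fold angle deg -33.52335689185707 n 2613 conc 0.9046357404570282
[(-130, 19), (-120, 349), (-110, 31), (-40, 437), (-30, 457), (40, 342), (50, 974)]
```

View pics/w8.png

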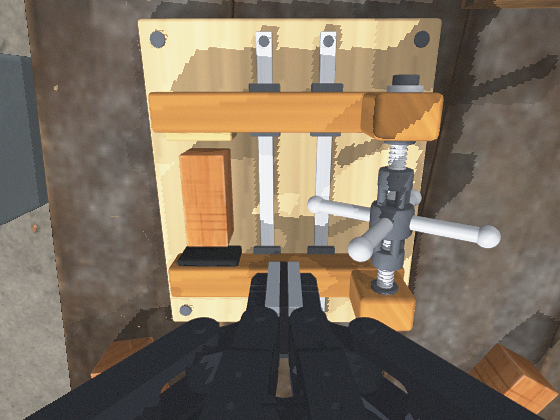

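Bars stand at about -35° and 55°, so a ≈ 55°. Second stroke: descend here and push the bar now at -35° across.

```bash
python3 -m pendant '[[[0,0,0],[0,0,0.25],1],[[0,0,0],[0,0,0.24],1],[[0,0,0],[0,0,0],1],[[0,0,0],[0.1,0,0],1],[[0,0,0],[0.1,0,0],1]]'
python3 -c "
from h import *
cr(107,114)"
python3 -m pendant '[[[0,0,0],[0.1,0,0],1],[[0,0,0],[0.1,0,0],1],[[0,0,0],[0.1,0,0],1]]'
python3 -c "
from h import *
cr(107,114)"
```

```text
clock: 11.52
position: [0.5362, 0.0321, 0.2964]
tool_rot: [-3.138, -0.155, 0.004]
ft_force: [-10.4, -1.2, 4.9]
width: -0.0002
t 11.52 pos [0.5362 0.0321 0.2964] width -0.0002 ft [-10.4  -1.2   4.9]
heading now 0.099 tot turn [-0.001  0.005  0.008] tot shift(now axes) [0.793 0.008 0.092] tot shift(final axes) [0.792 0.005 0.094]
cramp x 27.8 y 0.5 tip 123.4 | F x -10.5 y -0.2 z 4.9 | M [-0.21  2.17  0.01]
clock: 11.77
position: [0.5656, 0.035, 0.2965]
tool_rot: [-3.137, -0.155, 0.006]
ft_force: [-6.7, -1.9, 2.7]
width: 0.0001
t 11.77 pos [0.5656 0.035  0.2965] width 0.0001 ft [-6.7 -1.9  2.7]
heading now 0.099 tot turn [-0.002  0.008  0.008] tot shift(now axes) [0.497 0.008 0.093] tot shift(final axes) [0.497 0.006 0.095]
cramp x 57.3 y 0.6 tip 123.5 | F x -6.8 y -1.3 z 2.7 | M [-0.16  1.52 -0.04]
```

```bash
python3 -m pendant '[[[0,0,0],[0.1,0.01,0.01],1],[[0,0,0],[0.1,0,0.02],1],[[0,0,0],[0.1,0,0.03],1],[[0,0,0],[0.1,0,0.03],1],[[0,0,0],[0.08,0,0.0],1]]'
python3 -c "
from h import *
cr(107,114)"
python3 -m pendant '[[[0,0,0],[0,0,0],1]]'
python3 -c "
from h import *
cr(107,114)"
```

```text
clock: 12.18
position: [0.6135, 0.0387, 0.2873]
tool_rot: [-3.137, -0.156, 0.007]
ft_force: [-7.8, -0.3, 5.8]
width: -0.0002
t 12.18 pos [0.6135 0.0387 0.2873] width -0.0002 ft [-7.8 -0.3  5.8]
heading now 0.099 tot turn [-0.001  0.009  0.008] tot shift(now axes) [ 0.016 -0.002  0.002] tot shift(final axes) [ 0.016 -0.003  0.003]
cramp x 105.4 y -0.3 tip 114.3 | F x -7.8 y 0.4 z 5.8 | M [-0.16  1.6   0.01]
clock: 12.27
position: [0.6151, 0.0389, 0.2882]
tool_rot: [3.138, 0.156, 0.0]
ft_force: [-4.0, 0.0, 4.3]
width: -0.0003
t 12.27 pos [0.6151 0.0389 0.2882] width -0.0003 ft [-4.   0.   4.3]
heading now 0.099 tot turn [ 0.    -0.     0.009] tot shift(now axes) [ 0.    -0.002  0.012] tot shift(final axes) [ 0.    -0.002  0.012]
cramp x 107.0 y -0.2 tip 115.2 | F x -4.0 y 0.4 z 4.3 | M [-0.02  0.81  0.02]
```

```bash
python3 -m pendant '[[[0,0,0],[-0.05,0,-0.25],1],[[0,0,0],[-0.3,0,-0.35],1],[[0,0,0],[-0.4,0,0],1],[[0,0,0],[-0.3,0,0],1],[[0,0,0],[0,0,0],1]]'
python3 ang.py w9
python3 -c "
from h import *
cr(2,122)"
```

```text
clock: 12.68
position: [0.5084, 0.0277, 0.3447]
tool_rot: [-3.135, -0.152, 0.003]
ft_force: [-0.3, -0.6, -0.4]
width: 0.0003
fold angle deg -34.096821741782875 n 2605 conc 0.9028923633553486
[(-130, 20), (-120, 345), (-110, 27), (-40, 474), (-30, 416), (40, 450), (50, 872)]
t 12.73 pos [0.511  0.0285 0.3452] width 0.0001 ft [0.4 0.6 0.9]
heading now 0.098 tot turn [-0.004 -0.004  0.007] tot shift(now axes) [-0.005 -0.006  0.502] tot shift(final axes) [-0.004 -0.007  0.502]
cramp x 2.4 y -0.7 tip 172.2 | F x 0.4 y 0.6 z 0.9 | M [-0.05 -0.05 -0.02]
```

View pics/w9.png

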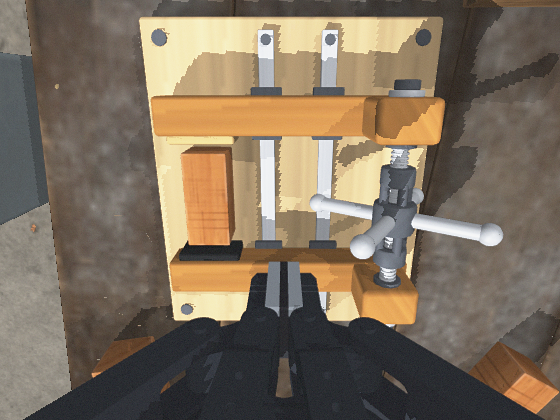

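a ≈ 145° and the gaps have narrowed evenly. Third stroke.

```bash
python3 -m pendant '[[[0,0,0],[0,0,0.25],1],[[0,0,0],[0,0,0.24],1],[[0,0,0],[0,0,0],1],[[0,0,0],[0.1,0,0],1],[[0,0,0],[0.1,0,0],1]]'|grep -v rot
python3 -m pendant '[[[0,0,0],[0.1,0,0],1],[[0,0,0],[0.1,0,0],1],[[0,0,0],[0.1,0,0],1]]'|grep -v rot
python3 -m pendant '[[[0,0,0],[0.1,0.01,0.01],1],[[0,0,0],[0.1,0,0.02],1],[[0,0,0],[0.1,0,0.03],1],[[0,0,0],[0.1,0,0.03],1],[[0,0,0],[0.08,0,0.0],1]]'|grep -v rot
python3 -c "
from h import *
cr(107,114)"
python3 -m pendant '[[[0,0,0],[0,0,0],1]]' >/dev/null
python3 -m pendant '[[[0,0,0],[-0.05,0,-0.25],1],[[0,0,0],[-0.3,0,-0.35],1],[[0,0,0],[-0.4,0,0],1],[[0,0,0],[-0.3,0,0],1],[[0,0,0],[0,0,0],1]]' >/dev/null
python3 -m pendant '[[[0,0,0],[0,0,0],1],[[0,0,0],[0,0,0],1]]'
python3 ang.py w10
python3 look.py w10b
python3 -c "
from h import *
cr(2,122)"
```

```text
clock: 13.15
position: [0.5333, 0.0307, 0.2957]
ft_force: [-12.9, -0.9, 5.4]
width: -0.0002
clock: 13.4
position: [0.5618, 0.0336, 0.2953]
ft_force: [-8.5, -0.1, 2.7]
width: -0.0005
clock: 13.82
position: [0.6094, 0.0374, 0.2859]
ft_force: [-9.3, -1.2, 6.4]
width: -0.0001
t 13.82 pos [0.6094 0.0374 0.2859] width -0.0001 ft [-9.3 -1.2  6.4]
heading now 0.099 tot turn [-0.001  0.011  0.009] tot shift(now axes) [ 0.058 -0.012 -0.011] tot shift(final axes) [ 0.058 -0.013 -0.011]
cramp x 101.2 y -1.3 tip 112.9 | F x -9.4 y -0.3 z 6.4 | M [-0.22  1.89 -0.01]
clock: 14.48
position: [0.5096, 0.0278, 0.3438]
tool_rot: [-3.137, -0.156, -0.007]
ft_force: [1.3, 0.3, 0.6]
width: -0.0002
fold angle deg -35.81506043674493 n 2592 conc 0.9034665272292631
[(-130, 37), (-120, 309), (-40, 613), (-30, 292), (40, 837), (50, 487)]
offcut in cramp frame mm -60.5 -0.1 size 53.3 92.0 ang 0.38 z 0.05239901858318019 n 5298
1 face y [0.038  0.0745 0.0375] [11 33 52]
-1 face y [-0.0405 -0.041  -0.0415] [ 2 20 22]
t 14.58 pos [0.5094 0.0277 0.3429] width 0.0002 ft [-0.8  1.1 -0.7]
heading now 0.099 tot turn [ 0.001 -0.005  0.009] tot shift(now axes) [ 0.012 -0.014  0.479] tot shift(final axes) [ 0.013 -0.014  0.479]
cramp x 0.7 y -1.4 tip 169.9 | F x -0.7 y 1.1 z -0.7 | M [ 0.03 -0.04 -0.02]
```

View pics/w10.png

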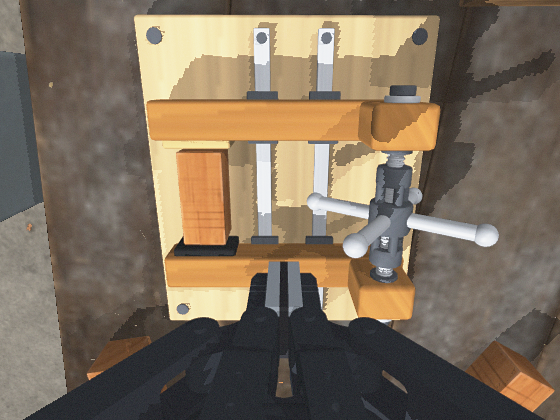

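a ≈ 233°, and both end gaps are down to a few mm. The final stroke goes fast to φ≈15°, then in small steps, watching torque.

```bash
cat > tq.py <<'E'
from h import *
from rig import readout
s=readout.sense();q=s["position"]-O;F=s["ft_force"];Fx=F@X;Fz=F[2]
x=q@X*1e3+4-75;z=(q[2]-.173)*1e3-85;r=np.hypot(x,z)
print("t %.2f x %.1f y %.1f tip %.1f F %.1f %.1f %.1f | T %.3f Tmom %.3f r %.0f phi %.1f"%(s["clock"],q@X*1e3,q@Y*1e3,z+85,Fx,F@Y,Fz,(-Fx*z+Fz*x)/1e3,s["ft_torque"]@Y,r,np.degrees(np.arctan2(x,z)+np.arcsin(5/r))))
E
python3 -m pendant '[[[0,0,0],[0,-0.01,0.25],1],[[0,0,0],[0,0,0.23],1],[[0,0,0],[0,0,0],1],[[0,0,0],[0.1,0,0],1],[[0,0,0],[0.1,0,0],1]]'|grep -v rot
python3 tq.py
python3 -m pendant '[[[0,0,0],[0.1,0,0],1],[[0,0,0],[0.1,0,0],1],[[0,0,0],[0.1,0,0],1]]'|grep -v rot
python3 tq.py
python3 -m pendant '[[[0,0,0],[0.08,0,0.01],1],[[0,0,0],[0.05,0,0.01],1]]'|grep -v rot
python3 tq.py
python3 -m pendant '[[[0,0,0],[0.03,0,0.01],1],[[0,0,0],[0.03,0,0.01],1]]'|grep -v rot
python3 tq.py
```

```text
clock: 15.0
position: [0.529, 0.0303, 0.295]
ft_force: [0.7, 0.3, -0.1]
width: 0.0004
t 15.00 x 20.5 y -0.7 tip 122.0 F 0.7 0.2 -0.1 | T -0.023 Tmom -0.064 r 63 phi -49.2
clock: 15.25
position: [0.5571, 0.0331, 0.2946]
ft_force: [-8.1, -1.3, 2.9]
width: -0.0003
t 15.25 x 48.7 y -0.5 tip 121.6 F -8.2 -0.5 2.9 | T 0.233 Tmom 1.595 r 43 phi -24.7
clock: 15.42
position: [0.5709, 0.0346, 0.2929]
ft_force: [-7.1, -1.4, 2.3]
width: -0.0001
t 15.42 x 62.5 y -0.3 tip 119.9 F -7.2 -0.7 2.3 | T 0.231 Tmom 1.423 r 36 phi -5.6
clock: 15.58
position: [0.5762, 0.035, 0.2908]
ft_force: [-8.5, -1.2, 5.9]
width: -0.0003
t 15.58 x 67.9 y -0.4 tip 117.8 F -8.6 -0.4 5.9 | T 0.264 Tmom 1.930 r 33 phi 3.3
```

```bash
python3 -m pendant '[[[0,0,0],[0.04,0,0],1],[[0,0,0],[0.04,0,0],1]]'|grep -c rot
python3 tq.py
for i in 1 2 3; do python3 -m pendant '[[[0,0,0],[0.02,0,0],1],[[0,0,0],[0.02,0,0],1]]'|grep -c rot
python3 tq.py;done
```

```text
1
t 15.75 x 74.8 y -0.4 tip 117.1 F -10.1 0.2 0.5 | T 0.326 Tmom 2.158 r 32 phi 15.7
1
t 15.92 x 78.8 y -0.4 tip 117.0 F -9.9 -1.0 1.7 | T 0.329 Tmom 2.105 r 33 phi 22.5
1
t 16.08 x 82.9 y -0.4 tip 117.2 F -8.9 0.1 2.8 | T 0.322 Tmom 2.051 r 34 phi 28.7
1
t 16.25 x 87.1 y -0.3 tip 117.5 F -8.6 -0.1 2.4 | T 0.319 Tmom 1.981 r 36 phi 34.4
```

Baseline torque reads 0.32 by my calculation, where nominal is 0.40. I'll watch for a relative rise.

```bash
for i in 1 2 3; do python3 -m pendant '[[[0,0,0],[0.01,0,0],1],[[0,0,0],[0.01,0,0],1]]'|grep -c rot
python3 tq.py;done
```

```text
1
t 16.42 x 89.1 y -0.4 tip 117.5 F -9.9 0.4 3.5 | T 0.385 Tmom 2.073 r 37 phi 36.8
1
t 16.58 x 91.0 y -0.4 tip 117.6 F -10.7 -0.6 3.4 | T 0.416 Tmom 2.220 r 38 phi 39.1
1
t 16.75 x 92.9 y -0.4 tip 117.6 F -10.9 -0.0 5.0 | T 0.465 Tmom 2.285 r 39 phi 41.2
```

Clear stiffening from φ≈35°. A few finer steps to get firmly in the band.

```bash
for i in 1 2; do python3 -m pendant '[[[0,0,0],[0.005,0,0],1],[[0,0,0],[0.005,0,0],1]]'|grep -c rot
python3 tq.py;done
```

```text
1
t 16.92 x 93.9 y -0.4 tip 117.6 F -10.6 -0.5 4.5 | T 0.450 Tmom 2.343 r 40 phi 42.3
1
t 17.08 x 94.9 y -0.4 tip 117.7 F -10.5 0.5 5.4 | T 0.472 Tmom 2.342 r 41 phi 43.3
```

```bash
for i in 1 2; do python3 -m pendant '[[[0,0,0],[0.01,0,0],1],[[0,0,0],[0.005,0,0],1]]'|grep -c rot
python3 tq.py;done
```

```text
1
t 17.25 x 96.5 y -0.4 tip 117.8 F -10.6 0.1 5.4 | T 0.485 Tmom 2.339 r 41 phi 44.8
1
t 17.42 x 97.9 y -0.4 tip 117.8 F -11.7 -0.1 5.8 | T 0.539 Tmom 2.531 r 42 phi 46.2
```

Torque is now about 0.62–0.67 N m scaled, and the angle is about 11° past contact. Both put grip near 40–50 N, so I stop here, withdraw and look.

```bash
python3 -m pendant '[[[0,0,0],[-0.05,0,0],1],[[0,0,0],[-0.05,0,-0.25],1],[[0,0,0],[-0.3,0,-0.35],1],[[0,0,0],[-0.4,0,0],1],[[0,0,0],[-0.2,0,0],1]]' >/dev/null
python3 -m pendant '[[[0,0,0],[0,0,0],1],[[0,0,0],[0,0,0],1],[[0,0,0],[0,0,0],1]]'
python3 ang.py w11; python3 look.py w12
python3 - <<'E'
from h import *
from rig import imaging
d=load("w12")
cv2.imwrite("pics/w12c.png",cv2.resize(d["frame"][60:320,100:420],(738,600),interpolation=cv2.INTER_CUBIC))
C=cloud(d,0,300,0,559)
t=C[(C[:,2]>.047)&(C[:,2]<.06)&(abs(C[:,0]+.02)<.02)]
for s in (1,-1):
    q=t[t[:,1]*s>0]; print("jaw top y range",s,q[:,1].min().round(4),q[:,1].max().round(4))
P=C[(abs(C[:,2]-.052)<.003)&(abs(C[:,0]+.06)<.025)&(abs(C[:,1])<.034)]
(cx,cy),(w,h),a=cv2.minAreaRect((P[:,:2]*1000).astype(np.float32)); print("offcut mid band",cx,cy,w,h,a)
d=imaging.grab_frame("top");f=d["frame"]
cv2.imwrite("pics/top_end.png",f)
E
```

```text
clock: 18.08
position: [0.512, 0.0291, 0.348]
tool_rot: [-3.138, -0.156, -0.006]
ft_force: [0.7, 0.4, -0.5]
width: 0.0
fold angle deg 44.60669609727159 n 2512 conc 0.901474798447296
[(-130, 167), (-50, 460), (-40, 487), (30, 694), (40, 630), (120, 45)]
offcut in cramp frame mm -61.9 0.0 size 92.0 59.8 ang 89.96 z 0.05257218303003841 n 5670
1 face y [-0.029  -0.0295  0.071 ] [ 0  0 32]
jaw top y range 1 0.0369 0.0715
jaw top y range -1 -0.0706 -0.0378
offcut mid band -61.01460647583008 0.011714935302734375 34.46806335449219 67.92784881591797 0.0676477700471878
```

View pics/w12c.png

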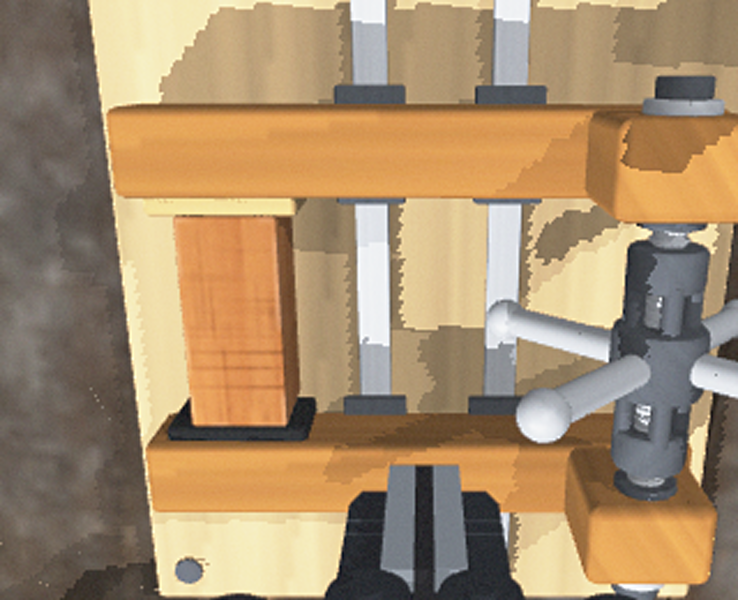

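View pics/top_end.png

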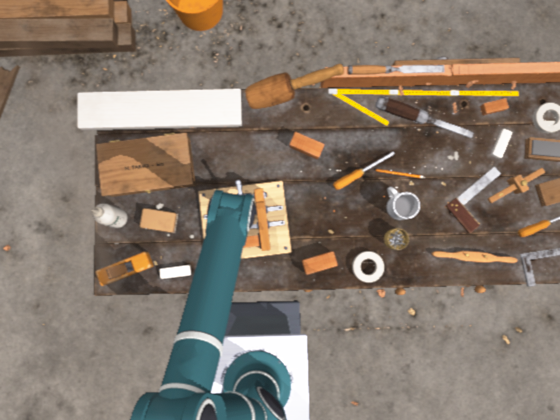

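The wrist view shows the offcut square between the left facing (about (235,205)) and the buffer (about (240,430)), touching both. The bystanders are where they were in the top view, and the robot is clear. Handing in.

```bash
python3 -c "
from rig import workorder,readout
print(readout.sense()['ft_force']);print(workorder.hand_in())"
```

```text
[-0.21378867 -0.23115606 -0.32796413]
the job is handed in; nothing more can be done
None
```

The reddish offcut is laid lengthwise between the jaws and gripped, and I handed the job in at about 18 s. The hand-in gave no verdict, and I could not measure the grip directly.

**What I did:** I picked up the smallest reddish offcut and laid it in the bay. I let go with its centre within about 2 mm of the bay's middle and its yaw within about 0.2° of the cramp's y. Then I pushed the upper bars over in four strokes, from a ≈ 20° to about 315° (5.5 rad). I stopped when the turning had clearly stiffened.

**Last checks:**
- **Offcut:** its centre is at (-61, 0) mm in the cramp's frame, aligned to within about 0.1° and flat on the bed. It looks to be touching both facings.
- **Bystanders and robot:** comparing the top view by eye with the first one, the bystanders appear unmoved. The robot is clear of everything, with about 0 N on the wrist.

**Where the checks disagreed:**
- **Free turning torque:** my calculation read about 0.32 N m where 0.40 was stated, so I judged the stiffening as a relative rise.
- **Grip estimates:** the torque rise gives about 43–54 N and the turn past contact about 36–39 N. Both are between the 18 N needed and the 80 N that would crush it.

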